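Seat the radio's battery cover and hold its battery-test lever

TASK

The radio lies back-up on the windowsill: press the raised end of its battery cover down until the cover sits level and flush in its recess, and only then flip the safety catch all the way over, out of the test lever's path. After that pull the T-shaped test lever all the way across to its stop, and finish while still holding it there, since it springs back if released. Leave the lantern, the bowl and the teaspoon where they are.

Things in the scene. Friction and masses are not known exactly. Their poses are not given: they have to be found in the camera images.
- radio: Black plastic radio lying on its face, fixed to the sill: 150 (x) by 250 (y) by 50 mm high; origin at the centre of its underside, z up, -x side nearer the robot. In its flat top a recess of 74 by 104 mm, 6 mm deep, centred at x 0, y 58 mm, takes the battery cover; towards the -y end stand the lever and, beside it, the catch. A thin folded aerial lies on the +x edge.
- cover: Loose grey plastic cover, 70 (x) by 100 (y) by 6 mm, 35 g; origin at the centre of its underside, z out of its top, y to the raised end. At the start its -y end lies in the recess, its +y end rides 10 mm high (0.1 rad) on a stiff sliding cell. Pressed there with over 4 to 5 N (8 to 20 N is fine) the cell sinks and stays down; seated, the cover is flush with the casing top.
- cover_press (a point): Point on the cover's top face, on its centre line, 30 mm from its middle towards the raised +y end, straight over the cell: the place to press.
- catch (a joint): Angle of the safety catch: 0 to 0.12 rad at the start (a flat metal arm lies across in front of the lever's stem and blocks it), 1.35 fully over. It turns about the radio's x axis: its upright tab swings towards the radio's -y end while the blocking arm rises. Friction (1.2 N at the tab's top) keeps it where it is left; no spring.
- catch_tab (a point): Middle of the rounded top edge (8 mm thick) of the catch's upright thumb tab, a plate 16 mm wide (x), 5 mm thick (y), that rises 34 mm from the axle to this point. Push it sideways, towards the radio's -y end. The last 4 mm of the rounded top lie above this point.
- catch_pivot (a point): Fixed point on the catch's axle directly under the tab, 8 mm above the casing top. The axle runs along the radio's x; the blocking arm, 50 mm long, sits on it 55 mm further to +x and, when flipped, stands up to 60 mm above the casing top.
- lever (a joint): Angle of the test lever: 0 at rest (leaning 0.3 rad towards the radio's +x), growing as the lever is pulled towards the radio's -x side, to a firm stop at 0.60 rad. Springs back to 0 when released. With the catch not flipped it gives 0.1 to 0.2 rad at most.
- lever_bar (a point): Middle of the steel T-bar on top of the lever: 37 mm long along the radio's y, 13 mm thick, on a 7 mm stem, 97 mm above the sill at rest. Moves 41 mm towards the radio's -x over the full swing, on an arc of radius 70 mm; the spring pulls back with about 2.5 N at rest to 7 N at the stop. Pinch it from above across x with the tips only just past it, or hook it from +x.
- lever_pivot (a point): Fixed point on the lever's hinge axis (parallel to the radio's y), inside the casing, 20 mm below the casing top and 70 mm from the T-bar.
- lantern: Bystander: round green solar lantern with a button on top, 84 mm across, 98 mm high, loose; origin at the centre of its underside.
- bowl: Bystander: blue plastic bowl, 130 mm across, 50 mm high, loose; origin at the centre of its underside.
- teaspoon: Bystander: steel teaspoon, 135 mm long, loose, lying flat; origin on its underside near the middle, its x along its length.

How it is judged:
By the outcome, as a careful person would: the job done as asked, in the order asked, and still so for the second after the job is handed in, while the arm keeps its last pose, push and grip.
It also fails if it takes over 48 s, if anything falls off the work surface, if the arm or the gripper's body presses on something with over 40 N, if the wrist force passes 120 N, or if a joint passes its speed limit or range.

ROBOT

A 6-joint arm with a two-finger parallel gripper is mounted at the origin on the work surface. World frame = base frame: x ahead of the robot, y to its left, z up, the work surface at z = 0. Lengths are in m, angles in degrees, forces in N, time in s.
With the tool pointing down it reaches from about 0.25 to 0.775 m from the base axis. Payload 4 kg.
Tool frame: the origin (TCP) lies at the very end of the fingers, on their centre line; the grasp point (between the pads) lies 19 mm behind it; z points along the fingers, y is the line along which they close (so a half turn about z gives the same grasp; the last joint's range is limited). The gripper opens to 85 mm and grips with 20 to 120 N. Pads are 22 mm wide; open, the fingers measure 114 mm over their backs; the gripper's body (76 mm by 85 mm) begins 54 mm behind the grasp point. The pads swing forward as they close: fully open they stand 13 mm farther back than shut.
Start: joints at [62.561, 4.996, 78.535, -0, 96.463, -5.907], TCP at [0.202, 0.512, 0.231] pointing down, gripper open.
Joint ranges: [-177.83, 177.83], [-43.37, 116.18], [15.69, 146.23], [-61.86, 241.86], [9.47, 152.12], [-147.06, 147.06]. Speed limits (degrees/s): [159.86, 159.86, 180, 180, 180, 180].

INTERFACE

Orientations are given as [roll, pitch, yaw] about the fixed x, y, z axes, in that order (R = Rz(yaw) Ry(pitch) Rx(roll)).
In Python, from plant import r gives the robot as it stands.
- The arm moves only by the tool shift_gripper, called after "Emit:" by a JSON object that holds its "api" and its "payload". Schema: {"type":"object","properties":{"moves":{"type":"object","properties":{"drx":{"type":"array","items":{"type":"number"},"minItems":1,"maxItems":5},"dry":{"type":"array","items":{"type":"number"},"minItems":1,"maxItems":5},"drz":{"type":"array","items":{"type":"number"},"minItems":1,"maxItems":5},"x":{"type":"array","items":{"type":"number"},"minItems":1,"maxItems":5},"y":{"type":"array","items":{"type":"number"},"minItems":1,"maxItems":5},"z":{"type":"array","items":{"type":"number"},"minItems":1,"maxItems":5},"aperture":{"type":"array","items":{"type":"number"},"minItems":1,"maxItems":5}},"additionalProperties":false,"required":["drx","dry","drz","x","y","z","aperture"]},"only":{"type":"string"},"quiet":{"type":"boolean"},"lines":{"type":"string"}},"required":["moves"],"additionalProperties":false}. moves is an object with one list for each field, all of the same length, 1 to 5, a row being the entries at one place: drx, dry, drz (a rotation vector in a scale on which 1.0 is 180 degrees), x, y, z (the shift in a scale on which 1.0 is 0.75 m), aperture (the opening from 0.0 (shut) to 1.0 (fully open)); each row shifts and turns the commanded pose from where the row before left it, along the tool's axes as they then stand; what a row does not reach is not made up. A row lasts 1/8 s, in which the tool goes at most 0.0625 m and 10.7 degrees, less where a joint would pass 70% of its speed; a pose out of reach is approached as far as the arm can. The fingers move at their own pace and stop on an object; the grip force is fixed at half the most. Time passes only in rows, so rows that do not move let the fingers close. The tool returns the time, the measured TCP pose, the force, the opening and the grip force at its end. only (a regular expression) keeps the lines of the reply that match it, lines (a string "A,B") keeps lines A to B, and quiet returns only ok. No shift or turn number may pass 1 either way. Input that does not fit is refused with a message, and nothing moves.
- r.state(): the state, without advancing time (a new reading comes with each control period).
- r.read_camera(name): name is "side" or "top"; returns a dict with "image" (384x512x3 uint8, red, green, blue), "K" (3x3 intrinsics, pixels), "pose" (4x4, takes a point from camera to world coordinates). Camera axes: x right, y down, z forward; pixel columns grow to the right and rows downward; lengths in m; the calibration is good to about 2 mm. A picture is of the moment at which its call begins. There is no depth.
- r.sign_off(): hands the job in; it is judged then, once.
The state is a dict: "t": time; "q": joint angles; "joint_vel": joint speeds; "joint_torque": joint torques, N m; "tool_pos": TCP position; "tcp_rot": TCP orientation; "wrist_force": force on the tool from outside, world axes, zero at the start; "moment": the same for the moment, N m; "grip_width": opening from 0.0 (shut) to 1.0 (fully open); "gripper_force": force on a finger pad.
Only numpy, scipy, OpenCV 4.12 (cv2) and the standard library are available. Lean on these libraries where they do the work, as an engineer would, in place of code of your own. Each camera call takes 0.05 s, during which the arm holds its last target. There are 200 camera calls.

## Working session

There is one attempt and no reset: what is moved stays moved. The work goes in short steps, Python scripts to look and compute and a tool call to move; the robot and the scene stay as the last step left them, time stands still between calls to the robot, and variables do not carry over. Pictures are saved under pics/ and viewed, at most 10 in all, crops included, and the job is handed in when it is done.

```bash
ls; mkdir -p pics
```

Run:
```python
from plant import r
import cv2,numpy as np
for n in("top","side"):
    c=r.read_camera(n); cv2.imwrite(f"pics/{n}0.png",c["image"][:,:,::-1]); np.savez(f"{n}0.npz",**c)
    print(n,c["K"].round(1).tolist(),c["pose"].round(4).tolist())
s=r.state();print({k:np.round(v,3).tolist() for k,v in s.items()})
```

```text
pics
plant.py
top [[389.1, 0.0, 251.1], [0.0, 389.1, 190.9], [0.0, 0.0, 1.0]] [[-0.0213, -0.9856, 0.1676, 0.2907], [-0.9995, 0.017, -0.0271, 0.032], [0.0238, -0.1681, -0.9855, 1.3891], [0.0, 0.0, 0.0, 1.0]]
side [[432.9, 0.0, 254.4], [0.0, 432.9, 192.0], [0.0, 0.0, 1.0]] [[0.992, -0.0972, 0.0809, 0.3912], [-0.1255, -0.6794, 0.7229, -0.9324], [-0.0154, -0.7273, -0.6862, 0.9751], [0.0, 0.0, 0.0, 1.0]]
{'t': 0.1, 'q': [62.561, 5.038, 78.617, 0.0, 96.462, -5.907], 'joint_vel': [0.04, -0.161, -0.205, -0.032, 0.138, -0.076], 'joint_torque': [0.002, -35.301, -31.422, -0.0, 0.008, -0.0], 'tool_pos': [0.202, 0.511, 0.23], 'tcp_rot': [-179.884, -0.012, 158.468], 'wrist_force': [-0.094, -0.325, -0.078], 'moment': [-0.026, -0.005, -0.021], 'gripper_force': 0.0, 'grip_width': 1.001}
```

View pics/top0.png

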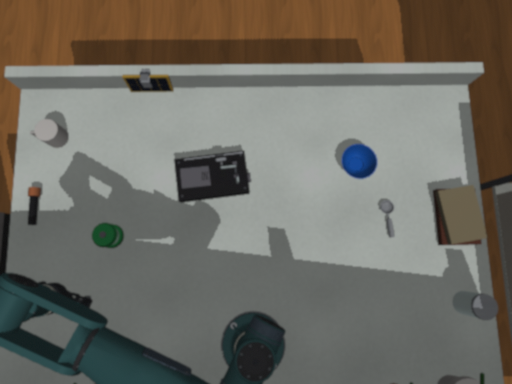

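View pics/side0.png

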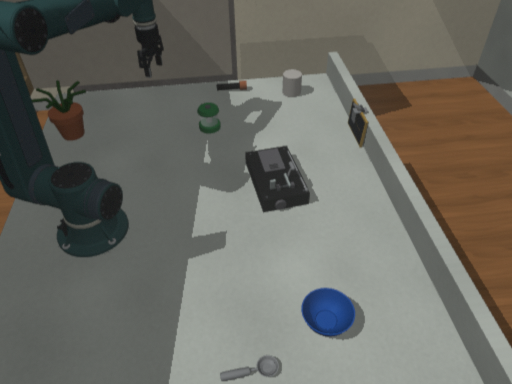

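The top view shows the radio at about (175–250, 148–202), with the grey cover at (195,177) and the catch and lever near (230,165). In the side view the radio is at (246–310, 146–210). I'll enlarge both.

Run:
```python
import cv2,numpy as np
def crop(n,x,y,w,h,s,out):
    im=np.load(f"{n}0.npz")["image"][y:y+h,x:x+w,::-1]
    im=cv2.resize(im,None,fx=s,fy=s,interpolation=cv2.INTER_CUBIC)
    im=np.clip(255*(im/255.)**0.6,0,255).astype(np.uint8)
    for i in range(0,w,10): cv2.putText(im,str(x+i),(i*s,10),0,.35,(0,0,255),1); cv2.line(im,(i*s,12),(i*s,18),(0,0,255),1)
    for i in range(10,h,10): cv2.putText(im,str(y+i),(0,i*s+4),0,.35,(0,0,255),1)
    cv2.imwrite(out,im)
crop("top",168,142,90,65,8,"pics/topc.png")
crop("side",238,140,80,75,8,"pics/sidec.png")
```

```text
(no output)
```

View pics/topc.png

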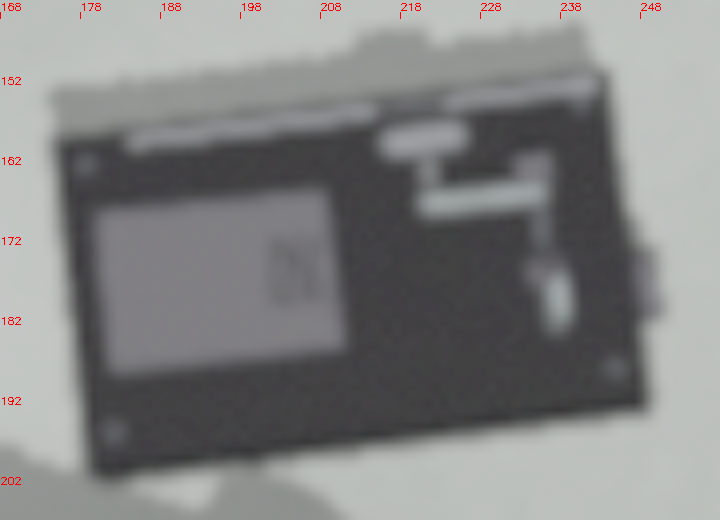

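View pics/sidec.png

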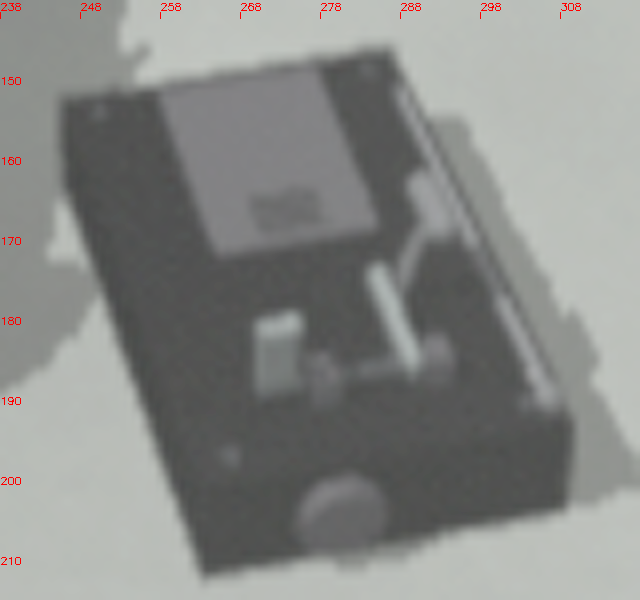

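The enlarged views show these features:

| Feature | Top view (px) | Side view (px) |
|---|---|---|
| T-bar | (221,159.5) | (292,165.5) |
| Tab top | (237.5,179) | (273,180) |
| Cover corners | (180,168), (208.5,166), (211,185.5), (182,189) | – |

Next I cast rays through these points.

Create h.py:
```python
import numpy as np
C={n:np.load(f"{n}0.npz") for n in("top","side")}
def ray(n,u,v):
    c=C[n];P=c["pose"];d=P[:3,:3]@np.linalg.solve(c["K"],[u,v,1.]);return P[:3,3],d/np.linalg.norm(d)
def plane(n,u,v,z):
    o,d=ray(n,u,v);return o+d*(z-o[2])/d[2]
def tri(a,b):
    o1,d1=ray("top",*a);o2,d2=ray("side",*b)
    t=np.linalg.lstsq(np.c_[d1,-d2],o2-o1,rcond=None)[0];p,q=o1+d1*t[0],o2+d2*t[1]
    return (p+q)/2,np.linalg.norm(p-q)
```

Run:
```python
from h import *
np.set_printoptions(precision=4,suppress=True)
t=lambda a,b:(168+a/8-.5,142+b/8-.5)
s=lambda a,b:(238+a/8-.5,140+b/8-.5)
A={"++":(57,138),"+-":(605,70),"--":(648,408),"-+":(95,475)}
for k,v in A.items(): print("top",k,plane("top",*t(*v),.05),plane("top",*t(*v),0))
B={"-+":(62,100),"++":(390,48),"+-":(570,415),"--":(190,470)}
for k,v in B.items(): print("side",k,plane("side",*s(*v),.05))
print("bot -- ",plane("side",*s(205,578),0),"bot +-",plane("side",*s(567,508),0))
print("cover",[plane("top",*t(*v),z)[:2] for v,z in(((95,208),.06),((328,188),.05),((346,350),.05),((108,376),.06))])
print("cover s",[plane("side",*s(*v),z)[:2] for v,z in(((158,95),.06),((318,70),.06),((378,228),.05),((218,255),.05))])
print("bar",tri(t(423,140),s(432,203)),plane("top",*t(423,140),.097),plane("side",*s(432,203),.097))
print("tab",tri(t(558,300),s(279,320)),plane("top",*t(558,300),.094),plane("side",*s(279,320),.094))
print("arm end",plane("top",*t(422,203),.06),plane("side",*s(378,268),.06))
```

```text
top ++ [0.6382 0.2624 0.05  ] [0.6511 0.271  0.    ]
top +- [0.6656 0.0205 0.05  ] [0.6796 0.0201 0.    ]
top -- [0.5131 0.0045 0.05  ] [0.5214 0.0034 0.    ]
top -+ [0.4878 0.2443 0.05  ] [0.4952 0.2522 0.    ]
side -+ [0.494  0.2461 0.05  ]
side ++ [0.6405 0.2618 0.05  ]
side +- [0.6678 0.0208 0.05  ]
side -- [0.5173 0.0113 0.05  ]
bot --  [0.5217 0.0014 0.    ] bot +- [0.6699 0.0196 0.    ]
cover [array([0.6039, 0.2438]), array([0.6137, 0.1434]), array([0.541 , 0.1358]), array([0.5295, 0.2375])]
cover s [array([0.5339, 0.2308]), array([0.6044, 0.2381]), array([0.6138, 0.1423]), array([0.546 , 0.1349])]
bar (array([0.6244, 0.099 , 0.0972]), np.float64(0.0033971315332595245)) [0.6227 0.099  0.097 ] [0.6262 0.0997 0.097 ]
tab (array([0.5545, 0.0426, 0.094 ]), np.float64(0.003361146522644445)) [0.5528 0.0426 0.094 ] [0.5563 0.0431 0.094 ]
arm end [0.6039 0.1016 0.06  ] [0.607  0.1061 0.06  ]
```

Units first: shifts go in shares of 0.75 m and turns go in shares of 180 degrees. So 10.4 degrees is 0.0578.

Emit:
{"api": "shift_gripper", "payload": {"moves": {"drx": [0, 0, 0, 0, 0], "dry": [0, 0, 0, 0, 0], "drz": [0.0578, 0.0578, 0.0578, 0.0578, 0.0578], "x": [0, 0, 0, 0, 0], "y": [0, 0, 0, 0, 0], "z": [0, 0, 0, 0, 0], "aperture": [0, 0, 0, 0, 0]}}}

```text
t: 0.72
tool_pos: [0.2017, 0.5113, 0.2306]
tcp_rot: [-179.9, 0.1, 106.1]
wrist_force: [0.3, -0.0, -0.5]
grip_width: 0.006
gripper_force: 0.0
```

Emit:
{"api": "shift_gripper", "payload": {"moves": {"drx": [0, 0, 0, 0, 0], "dry": [0, 0, 0, 0, 0], "drz": [0.0556, 0, 0, 0, 0], "x": [0, -0.0547, -0.0547, -0.0547, -0.0547], "y": [0, 0.0547, 0.0547, 0.0547, 0.0547], "z": [0, 0, 0, 0, 0], "aperture": [0, 0, 0, 0, 0]}}}

```text
t: 1.35
tool_pos: [0.3843, 0.3658, 0.2308]
tcp_rot: [-180.0, 0.0, 96.5]
wrist_force: [0.2, 1.1, -0.0]
grip_width: -0.001
gripper_force: 0.0
```

Emit:
{"api": "shift_gripper", "payload": {"moves": {"drx": [0, 0, 0, 0, 0], "dry": [0, 0, 0, 0, 0], "drz": [0, 0, 0, 0, 0], "x": [-0.0547, -0.0547, -0.0547, -0.0547, 0], "y": [0.0547, 0.0547, 0.0547, 0.0547, 0], "z": [0, 0, 0, 0.0533, 0.0533], "aperture": [0, 0, 0, 0, 0]}}}

```text
t: 1.98
tool_pos: [0.5625, 0.2237, 0.1546]
tcp_rot: [179.9, 0.0, 96.2]
wrist_force: [-0.8, 0.8, -1.1]
grip_width: -0.002
gripper_force: 0.0
```

Converted, 0.05 m is 0.0667, 0.007 m is 0.0093.

Emit:
{"api": "shift_gripper", "payload": {"moves": {"drx": [0, 0, 0, 0, 0], "dry": [0, 0, 0, 0, 0], "drz": [0, 0, 0, 0, 0], "x": [-0.0053, 0, 0, 0, 0], "y": [0.0093, 0, 0, 0, 0], "z": [0.0667, 0.04, 0.0133, 0.0053, 0.004], "aperture": [0, 0, 0, 0, 0]}}}

```text
t: 2.6
tool_pos: [0.5681, 0.224, 0.0606]
tcp_rot: [179.8, -0.0, 96.5]
wrist_force: [0.1, -0.1, 0.4]
grip_width: 0.0
gripper_force: 0.0
```

Emit:
{"api": "shift_gripper", "payload": {"moves": {"drx": [0, 0, 0], "dry": [0, 0, 0], "drz": [0, 0, 0], "x": [0, 0, 0], "y": [0, 0, 0], "z": [0.004, 0.0027, 0.0027], "aperture": [0, 0, 0]}}}

```text
t: 2.98
tool_pos: [0.5681, 0.2241, 0.0533]
tcp_rot: [179.8, -0.1, 96.5]
wrist_force: [-0.5, 1.3, 4.1]
grip_width: 0.003
gripper_force: 1.9
```

Converted, -0.003 m is -0.004, 0.002 m is 0.0027.

Emit:
{"api": "shift_gripper", "payload": {"moves": {"drx": [0, 0], "dry": [0, 0], "drz": [0, 0], "x": [-0.004, 0], "y": [0.0013, 0], "z": [0.0013, 0.0027], "aperture": [0, 0]}}}

```text
t: 3.22
tool_pos: [0.5687, 0.2211, 0.0502]
tcp_rot: [179.9, -0.1, 96.5]
wrist_force: [-4.4, 1.1, 13.9]
grip_width: 0.004
gripper_force: 6.7
```

Emit:
{"api": "shift_gripper", "payload": {"moves": {"drx": [0, 0], "dry": [0, 0], "drz": [0, 0], "x": [0, 0], "y": [0, 0], "z": [0.0027, 0.0013], "aperture": [0, 0]}}}

```text
t: 3.48
tool_pos: [0.5688, 0.2211, 0.0501]
tcp_rot: [179.9, -0.0, 96.5]
wrist_force: [-7.8, -0.1, 21.0]
grip_width: 0.001
gripper_force: 10.7
```

Emit:
{"api": "shift_gripper", "payload": {"moves": {"drx": [0, 0], "dry": [0, 0], "drz": [0, 0], "x": [0, 0], "y": [0, 0], "z": [0.0013, 0], "aperture": [0, 0]}}}

```text
t: 3.72
tool_pos: [0.5688, 0.2211, 0.05]
tcp_rot: [179.9, -0.0, 96.5]
wrist_force: [-8.4, -0.4, 21.9]
grip_width: -0.001
gripper_force: 11.0
```

Converted, -0.06 m is -0.08, 0.05 m is 0.0667.

Emit:
{"api": "shift_gripper", "payload": {"moves": {"drx": [0, 0, 0, 0, 0], "dry": [0, 0, 0, 0, 0], "drz": [0, 0, 0, 0, 0], "x": [0, 0, 0.0667, 0.0667, 0], "y": [0, 0, -0.08, -0.08, 0], "z": [-0.02, -0.08, -0.08, -0.0267, 0], "aperture": [0, 0, 0, 0, 0]}}}

```text
t: 4.35
tool_pos: [0.4744, 0.2829, 0.175]
tcp_rot: [179.9, -0.0, 96.7]
wrist_force: [0.3, -0.2, -0.6]
grip_width: -0.002
gripper_force: 0.0
```

Create look.py:
```python
import sys,cv2,numpy as np
from plant import r
o=[]
for n,x,y,w,h in(("top",168,142,90,65),("side",238,140,80,75)):
    c=r.read_camera(n);np.savez(f"{n}1.npz",**c)
    im=c["image"][y:y+h,x:x+w,::-1];im=cv2.resize(im,(w*500//w,h*500//w),interpolation=cv2.INTER_CUBIC)
    im=np.clip(255*(im/255.)**.6,0,255).astype(np.uint8);o.append(cv2.resize(im,(400,480)))
cv2.imwrite(sys.argv[1],np.hstack(o))
```

```bash
python3 look.py pics/a.png
```

```text
(no output)
```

View pics/a.png

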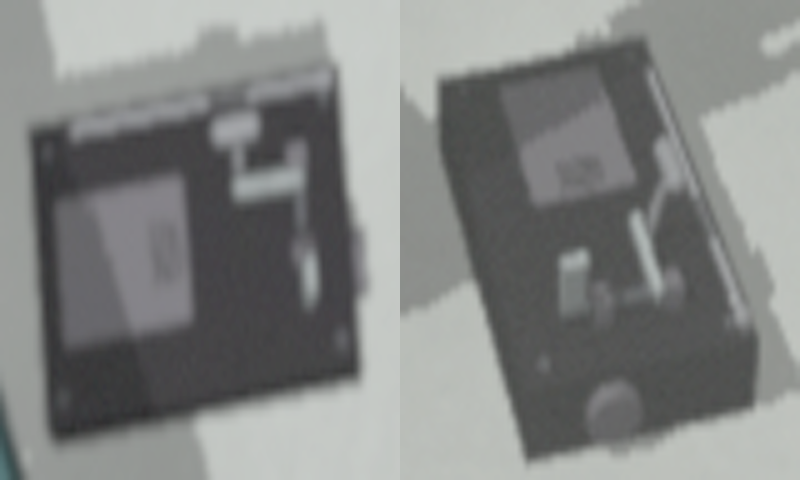

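The cover now looks level: both of its far corners have dropped into the recess, and the tip stopped firmly at z = 0.050. The tab is untouched. I'll move to its +y side.

Converted, -0.0575 m is -0.0767, 0.012 m is 0.016.

Emit:
{"api": "shift_gripper", "payload": {"moves": {"drx": [0, 0, 0, 0, 0], "dry": [0, 0, 0, 0, 0], "drz": [0, 0, 0, 0, 0], "x": [-0.0767, -0.0767, -0.0767, -0.0767, 0], "y": [0.016, 0.016, 0.016, 0.016, 0], "z": [0, 0, 0, 0, 0], "aperture": [0, 0, 0, 0, 0]}}}

```text
t: 5.08
tool_pos: [0.5508, 0.0523, 0.1712]
tcp_rot: [-179.8, 0.1, 96.0]
wrist_force: [-0.9, 0.4, 0.3]
grip_width: -0.0
gripper_force: 0.0
```

Emit:
{"api": "shift_gripper", "payload": {"moves": {"drx": [0, 0, 0, 0], "dry": [0, 0, 0, 0], "drz": [0, 0, 0, 0], "x": [0, 0, 0, 0], "y": [0, 0, 0, 0], "z": [0.0667, 0.04, 0.0133, 0], "aperture": [0, 0, 0, 0]}}}

```text
t: 5.58
tool_pos: [0.5496, 0.0581, 0.0826]
tcp_rot: [-179.9, -0.0, 96.5]
wrist_force: [0.3, -0.4, 0.7]
grip_width: 0.001
gripper_force: 0.0
```

Converted, -0.008 m is -0.0107, -0.007 m is -0.0093.

Emit:
{"api": "shift_gripper", "payload": {"moves": {"drx": [0, 0, 0, 0], "dry": [0, 0, 0, 0], "drz": [0, 0, 0, 0], "x": [-0.0107, -0.0093, -0.008, 0], "y": [0, 0, 0, 0], "z": [0.0013, 0.0027, 0.0053, 0], "aperture": [0, 0, 0, 0]}}}

```text
t: 6.08
tool_pos: [0.5529, 0.0362, 0.0768]
tcp_rot: [179.9, 0.1, 96.4]
wrist_force: [0.0, -0.4, 1.0]
grip_width: 0.003
gripper_force: 0.0
```

Emit:
{"api": "shift_gripper", "payload": {"moves": {"drx": [0, 0, 0], "dry": [0, 0, 0], "drz": [0, 0, 0], "x": [-0.0067, -0.004, 0], "y": [0, 0, 0], "z": [0.0067, 0.004, 0], "aperture": [0, 0, 0]}}}

```text
t: 6.45
tool_pos: [0.5531, 0.0287, 0.068]
tcp_rot: [-180.0, 0.0, 96.5]
wrist_force: [-0.3, -0.7, 0.5]
grip_width: 0.001
gripper_force: 0.0
```

Emit:
{"api": "shift_gripper", "payload": {"moves": {"drx": [0, 0, 0], "dry": [0, 0, 0], "drz": [0, 0, 0], "x": [-0.0053, -0.004, 0], "y": [0, 0, 0], "z": [0.0013, 0.0027, 0], "aperture": [0, 0, 0]}}}

```text
t: 6.82
tool_pos: [0.554, 0.0242, 0.0667]
tcp_rot: [180.0, -0.2, 96.5]
wrist_force: [-2.5, 6.8, 6.6]
grip_width: 0.0
gripper_force: 4.5
```

Emit:
{"api": "shift_gripper", "payload": {"moves": {"drx": [0, 0, 0], "dry": [0, 0, 0], "drz": [0, 0, 0], "x": [0, 0, 0], "y": [0, 0, 0], "z": [0.0027, 0.0013, 0], "aperture": [0, 0, 0]}}}

```text
t: 7.2
tool_pos: [0.5541, 0.0241, 0.0661]
tcp_rot: [179.9, -0.2, 96.5]
wrist_force: [-6.8, 7.0, 16.5]
grip_width: -0.002
gripper_force: 8.4
```

```bash
python3 look.py pics/b.png
```

```text
(no output)
```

View pics/b.png

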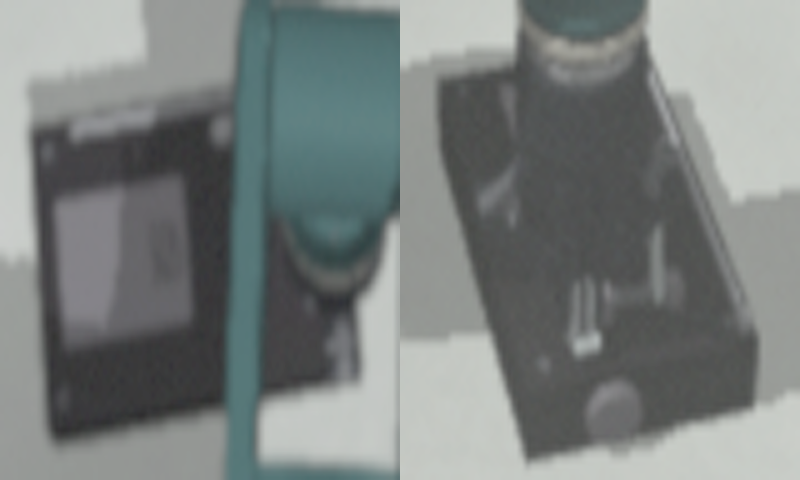

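The side view shows the tab lying over at (585,335) and the blocking arm raised at (658,250). It met a firm stop at about 16 N. Next I move above the T-bar.

Converted, -0.05 m is -0.0667, 0.04 m is 0.0533.

Emit:
{"api": "shift_gripper", "payload": {"moves": {"drx": [0, 0, 0, 0, 0], "dry": [0, 0, 0, 0, 0], "drz": [0, 0, 0, 0, 0], "x": [0.0027, 0, 0, 0.0453, 0.044], "y": [0, 0, 0, 0.0533, 0.0513], "z": [-0.0133, -0.0667, -0.04, 0, 0], "aperture": [0, 0, 0, 0.3, 0.7]}}}

```text
t: 7.92
tool_pos: [0.6256, 0.0993, 0.1533]
tcp_rot: [179.9, 0.1, 96.4]
wrist_force: [-0.0, 0.5, -1.1]
grip_width: 0.42
gripper_force: 0.0
```

Emit:
{"api": "shift_gripper", "payload": {"moves": {"drx": [0, 0, 0], "dry": [0, 0, 0], "drz": [0, 0, 0], "x": [0, 0, 0], "y": [0, 0, 0], "z": [0, 0, 0], "aperture": [1, 1, 1]}}}

```text
t: 8.3
tool_pos: [0.6237, 0.0985, 0.1524]
tcp_rot: [-180.0, 0.0, 96.4]
wrist_force: [0.2, -0.2, 0.7]
grip_width: 0.993
gripper_force: 0.0
```

```bash
python3 look.py pics/c.png
```

```text
(no output)
```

View pics/c.png

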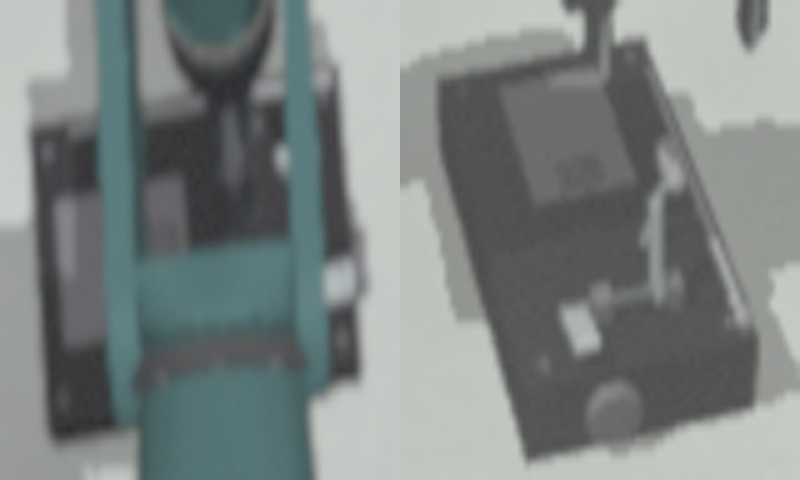

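The side view shows the catch fully over, with the tab flat at (580,330) and the arm upright at (658,245). The lever is still at rest, under the open fingers. I'll descend and pinch the bar.

Converted, 0.04 m is 0.0533, 0.02 m is 0.0267.

Emit:
{"api": "shift_gripper", "payload": {"moves": {"drx": [0, 0, 0, 0, 0], "dry": [0, 0, 0, 0, 0], "drz": [0, 0, 0, 0, 0], "x": [0, 0, 0, 0, 0], "y": [0, 0, 0, 0, 0], "z": [0.0533, 0.0267, 0.0067, 0, 0], "aperture": [1, 1, 1, 0.5, 0]}}}

```text
t: 9.02
tool_pos: [0.6253, 0.0998, 0.0891]
tcp_rot: [179.8, 0.0, 96.5]
wrist_force: [-0.1, -0.2, -1.3]
grip_width: 0.605
gripper_force: 0.0
```

Emit:
{"api": "shift_gripper", "payload": {"moves": {"drx": [0, 0, 0], "dry": [0, 0, 0], "drz": [0, 0, 0], "x": [0, 0, 0], "y": [0, 0, 0], "z": [0, 0, 0], "aperture": [0, 0, 0]}}}

```text
t: 9.4
tool_pos: [0.6241, 0.0997, 0.0884]
tcp_rot: [180.0, -0.0, 96.5]
wrist_force: [-1.7, -0.5, 4.0]
grip_width: 0.12
gripper_force: 58.7
```

Converted, -0.01 m is -0.0133, -0.002 m is -0.0027.

Emit:
{"api": "shift_gripper", "payload": {"moves": {"drx": [0, 0, 0], "dry": [0, 0, 0], "drz": [0, 0, 0], "x": [0, 0, 0], "y": [-0.0133, -0.0133, 0], "z": [-0.0027, -0.0013, 0], "aperture": [0, 0, 0]}}}

```text
t: 9.78
tool_pos: [0.6085, 0.0979, 0.0925]
tcp_rot: [179.3, -0.0, 96.5]
wrist_force: [8.7, 1.0, -1.2]
grip_width: 0.125
gripper_force: 59.0
```

Converted, -0.01 m is -0.0133, 0.002 m is 0.0027.

Emit:
{"api": "shift_gripper", "payload": {"moves": {"drx": [0, 0, 0], "dry": [0, 0, 0], "drz": [0, 0, 0], "x": [0, 0, 0], "y": [-0.0133, -0.0133, 0], "z": [0.0013, 0.0027, 0], "aperture": [0, 0, 0]}}}

```text
t: 10.15
tool_pos: [0.591, 0.096, 0.093]
tcp_rot: [178.9, -0.0, 96.5]
wrist_force: [9.7, 1.2, 7.8]
grip_width: 0.123
gripper_force: 59.1
```

Emit:
{"api": "shift_gripper", "payload": {"moves": {"drx": [0, 0, 0], "dry": [0, 0, 0], "drz": [0, 0, 0], "x": [0, 0, 0], "y": [-0.0053, -0.0027, 0], "z": [0.0013, 0, 0], "aperture": [0, 0, 0]}}}

```text
t: 10.52
tool_pos: [0.5856, 0.0954, 0.0922]
tcp_rot: [178.8, -0.0, 96.5]
wrist_force: [9.0, 1.9, 9.9]
grip_width: 0.119
gripper_force: 59.0
```

```bash
python3 look.py pics/d.png
```

```text
(no output)
```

View pics/d.png

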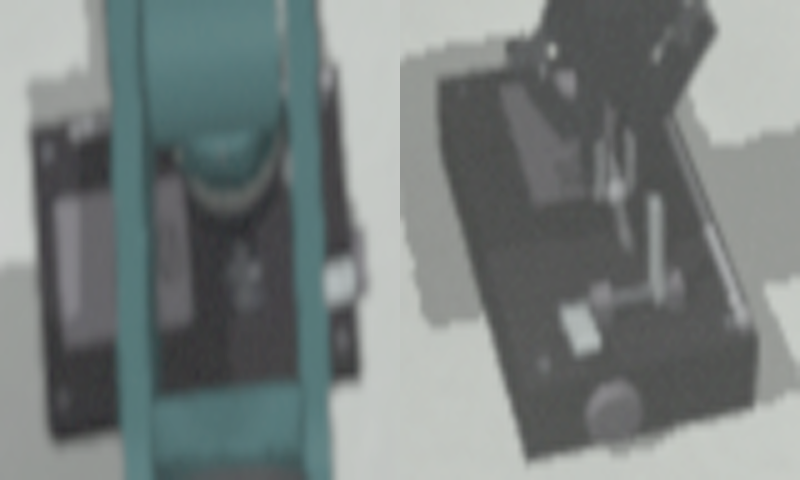

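The bar is between the fingertips at (615,185) in the side view and the stem now leans to −x. The force is still spring-like, so I'll pull on to the stop.

Converted, -0.003 m is -0.004, -0.002 m is -0.0027.

Emit:
{"api": "shift_gripper", "payload": {"moves": {"drx": [0, 0, 0], "dry": [0, 0, 0], "drz": [0, 0, 0], "x": [0, 0, 0], "y": [-0.004, -0.0027, 0], "z": [0.0007, 0, 0], "aperture": [0, 0, 0]}}}

```text
t: 11.0
tool_pos: [0.5825, 0.095, 0.0919]
tcp_rot: [178.6, -0.0, 96.5]
wrist_force: [13.6, 2.3, 5.9]
grip_width: 0.122
gripper_force: 58.9
```

Emit:
{"api": "shift_gripper", "payload": {"moves": {"drx": [0, 0], "dry": [0, 0], "drz": [0, 0], "x": [0, 0], "y": [-0.004, 0], "z": [0, 0], "aperture": [0, 0]}}}

```text
t: 11.25
tool_pos: [0.5823, 0.0949, 0.0919]
tcp_rot: [178.2, -0.0, 96.5]
wrist_force: [21.5, 4.5, 0.7]
grip_width: 0.12
gripper_force: 58.9
```

Emit:
{"api": "shift_gripper", "payload": {"moves": {"drx": [0, 0], "dry": [0, 0], "drz": [0, 0], "x": [0, 0], "y": [-0.0027, 0], "z": [0, 0], "aperture": [0, 0]}}}

```text
t: 11.5
tool_pos: [0.5821, 0.0949, 0.0919]
tcp_rot: [177.9, -0.0, 96.5]
wrist_force: [27.3, 4.7, -2.7]
grip_width: 0.122
gripper_force: 58.8
```

Emit:
{"api": "shift_gripper", "payload": {"moves": {"drx": [0, 0, 0, 0, 0], "dry": [0, 0, 0, 0, 0], "drz": [0, 0, 0, 0, 0], "x": [0, 0, 0, 0, 0], "y": [0, 0, 0, 0, 0], "z": [0, 0, 0, 0, 0], "aperture": [0, 0, 0, 0, 0]}}}

```text
t: 12.12
tool_pos: [0.5821, 0.095, 0.0919]
tcp_rot: [177.9, -0.0, 96.5]
wrist_force: [27.1, 3.9, -1.7]
grip_width: 0.121
gripper_force: 58.8
```

```bash
python3 look.py pics/e.png
```

```text
(no output)
```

View pics/e.png

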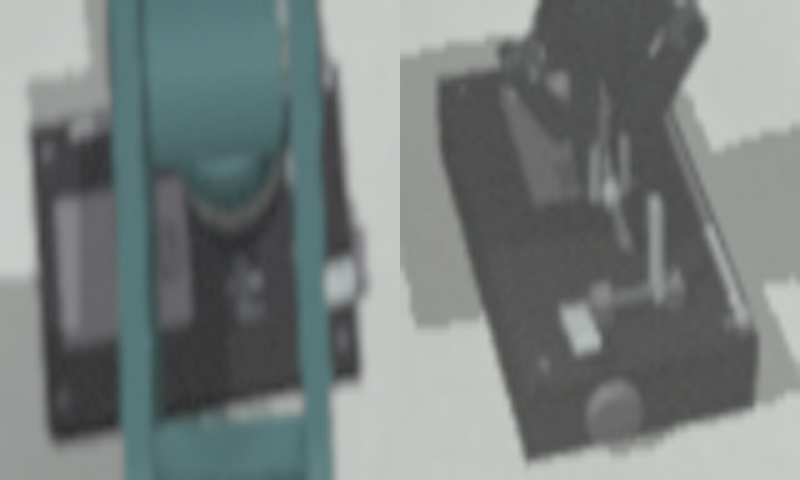

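The lever is held at its stop, with the bar at (610,190) in the side view. The catch is still over and the cover still flat, so I'm handing in.

```bash
python3 -c "
from plant import r
print(r.sign_off())"
```

```text
the job is handed in; nothing more can be done
None
```

I pressed the battery cover down flush, flipped the catch fully over, and pulled the test lever to its stop; I handed the job in at about 12 s with the lever still held there (result not reported back), and the lantern, bowl and teaspoon were not touched.

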